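Show the apprentice where the ink jar goes back

ROBOT

A 7-joint arm with a two-finger parallel gripper is mounted at the origin on the work surface. World frame = base frame: x ahead of the robot, y to its left, z up, the work surface at z = 0. Lengths are in m, angles in rad, forces in N, time in s.
With the tool pointing down it reaches from about 0.425 to 0.875 m from the base axis. Payload 4.7 kg.
Tool frame: the origin (TCP) lies midway between the tips of the shut fingers; the grasp point (between the pads) lies ctrl.grasp_offset behind it (ctrl.grasp_offset is the distance from the TCP to the grasp point, in m); z points along the fingers, y is the line along which they close (so a half turn about z gives the same grasp; the last joint's range is limited). The gripper opens to 87 mm and grips with 3 to 60 N. Pads are 19 mm wide; open, the fingers measure 117 mm over their backs; the gripper's body (75 mm by 190 mm) begins 51 mm behind the grasp point.
Start: joints at [-1.264, 0.321, -0.07, 1.45, 0.023, 1.371, -0.057], TCP at [0.188, 0.622, 0.223] pointing down, gripper open.
Joint ranges: [-2.86, 2.86], [-0.3, 2.09], [-1.38, 1.24], [0.06, 2.45], [-1.56, 4.7], [0.09, 2.05], [-2.69, 2.69]. Speed limits (rad/s): [2.57, 2.57, 3.14, 3.14, 3.14, 3.14, 3.14].

INTERFACE

Orientations are given as a rotation vector (axis times angle).
In Python, from bench import ctrl gives the robot as it stands. The module is installed in compiled form; this text tells all that it offers.
- The arm moves only by the tool jog_arm, never from a script. Its argument "moves" is one flat list of numbers, 7 for each row, row after row: the shift along the tool's x, y, z in units of 30 cm (1.0 is 30 cm), then the turn, a rotation vector about the tool's x, y, z in units of 60 degrees (1.0 is 60 degrees), then the gripper's target within -1 to 1 (fully open at 1, half-way at 0, shut at -1). In form: [x, y, z, wx, wy, wz, fingers, x, y, z, wx, wy, wz, fingers, ...]. A call has exactly 8 rows; each row is the pose to reach, as a shift and turn from the pose commanded when the call began, along the tool's axes at that moment; what a row does not reach only later rows make up. A row lasts 1/8 s, in which the tool goes at most 62.5 mm and 10.7 degrees, less where a joint would pass 70% of its speed; a pose out of reach is approached as far as the arm can. A call with a number of a shift or a turn outside -1 to 1 is refused whole. A call with a gripper value outside its range is refused whole. The fingers move at their own pace and stop on an object; "newtons" is the grip in N (left out, the last holds). Time passes only in rows, so rows that repeat a pose let the fingers close, or fill a call up. It gives the time, the measured TCP pose, the force, the opening and the grip force at its end, in the units of the state.
- ctrl.get_state(): the state, without advancing time (a new reading comes with each control period).
- ctrl.get_image(name): name is "side" or "top" or "wrist"; returns a dict with "pixels" (480x640x3 uint8, red, green, blue), "fx", "fy", "cx", "cy" (pixels), "xyz" and "rotation" of the camera in the world; the wrist camera has in their place "tool_from_camera" (4x4, takes a point from camera to tool coordinates, whose origin is the TCP and whose axes are the flange's). Camera axes: x right, y up, looking along -z (the intrinsics and any distortion apply to the point x, -y, -z); pixel columns grow to the right and rows downward; lengths in m; the calibration is good to about 2 mm. A picture is of the moment at which its call begins: read the wrist's pose just before it. There is no depth.
- ctrl.close_job(): hands the job in; it is judged then, once.
The state is a dict: "time": time; "joint_positions": joint angles; "qd": joint speeds; "joint_torque": joint torques, N m; "position": TCP position; "tool_rot": TCP orientation; "ft_force": force on the tool from outside, world axes, zero at the start; "torque": the same for the moment, N m; "grip_width": opening from 0.0 (shut) to 1.0 (fully open); "grip_force": force on a finger pad.
Only numpy, scipy, OpenCV 4.12 (cv2) and the standard library are available. Lean on these libraries where they do the work, as an engineer would, in place of code of your own. Each camera call takes 0.05 s, during which the arm holds its last target. There are 200 camera calls.

TASK

Press the call button fully down and let it go, to call the apprentice. Then show what to put away: point at the squat ink jar left out on the bench, holding the fingertips still a few centimetres (at most five) above the middle of its lid for two seconds, and after that point at the middle of the empty pocket of the wooden rack in the same way for two seconds, fingertips just above its rim, and finish the program still pointing there. Do not touch, move or lift any jar or bottle, do not touch the rack, and point at no other jar or bottle on the way: pass well above them.

Things in the scene. Friction and masses are not known exactly. Their poses are not given: they have to be found in the camera images.
- bell (a joint): travel of the round white push cap (32 mm across) of the call button in its dark wooden housing on the bench: 0 m = up, 0.006 m = fully down, straight down; a spring brings it back up; about 5 N at full travel
- bell_top (a point): centre of the top face of that push cap, the place to press; moves down with it. About 22 mm above the bench when up, 10 mm above its 48 mm round housing
- loose_jar: the squat ink jar left out on the bench: 56 mm across, 45 mm tall to the top of its 52 mm lid, amber glass, black screw lid, loose, upright. Origin at the centre of its underside, z up.
- rack: fixed dark wooden rack on the bench, 82 mm (its x) by 234 mm (its y), three square-ish open pockets in a row along its y at -76, 0 and +76 mm, each 70 by 70 mm inside; pocket floor 8 mm and rim 30 mm above the bench. Origin at the centre of its underside, z up. Jars in it stand 53 mm above the bench
- liner: round cork liner, 52 mm across, 2 mm thick, fixed to the floor of the empty pocket of the rack (which of the three varies). Origin at the centre of its underside, 22 mm below the rack's rim, z up: it marks the middle of the empty pocket
- jar_a: bystander: squat ink jar, same kind as the one left out, standing in a rack pocket; 56 mm across, 45 mm tall, amber glass, black screw lid, loose, upright. Origin at the centre of its underside, z up.
- jar_b: bystander: another such jar in another rack pocket; 56 mm across, 45 mm tall, amber glass, black screw lid, loose, upright. Origin at the centre of its underside, z up.
- tall_bottle: bystander on the bench: slim necked bottle, 42 mm across, 110 mm tall, amber glass, black screw lid, loose, upright. Origin at the centre of its underside, z up.
- mid_bottle: bystander on the bench: necked bottle, 52 mm across, 85 mm tall, amber glass, black screw lid, loose, upright. Origin at the centre of its underside, z up.
Not all that is in view belongs to the job. What is shaped like the part that bears bell but green or purple is not meant. Leave any yellow look-alike of the loose_jar alone.

How it is judged:
On the way, in this order (a step that is already met when the one before it is completed fails the run):
1. the call button is pressed down (at least 4.5 of its 6 mm) (value of joint bell above 0.0045 m), for 0.04 s.
2. the button is up again (value of joint bell below 0.0015 m), for 0.1 s.
3. the fingertips dwell above the lid of the jar left out, 1.5 s (horizontal distance between the grasp point and loose_jar below 0.025 m and z of the grasp point in the frame of loose_jar between 0.057 and 0.13 m), for 1.5 s.
4. the fingertips dwell above the middle of the empty pocket, just over the rim, 1.5 s (horizontal distance between the grasp point and liner below 0.025 m and z of the grasp point in the frame of liner between 0.034 and 0.107 m), for 1.5 s.
At the end, for the whole second after the job is handed in: The grasp point between the fingers is within 25 mm of the pocket's middle seen from above and 12 to 85 mm above the rack's rim (fingertips roughly 0 to 65 mm above it), the button is up, and every jar and bottle stands upright, at rest and within 8 mm of where it started (all of step 4 and value of joint bell below 0.0015 m and distance of each of loose_jar, jar_a, jar_b, tall_bottle, mid_bottle from where it was at the start of the episode below 0.008 m and linear speed of each of loose_jar, jar_a, jar_b, tall_bottle, mid_bottle below 0.02 m/s and angle between each of loose_jar, jar_a, jar_b, tall_bottle, mid_bottle's own z axis and vertical below 0.1 rad); the robot touches nothing.
It fails at once if the jar left out is touched, moved or lifted (contact force between any of the fingers, the arm and loose_jar above 0.3 N or distance of loose_jar from where it was at the start of the episode above 0.008 m).
It fails at once if another jar or bottle is touched, moved or lifted (contact force between any of the fingers, the arm and jar_a above 0.3 N or distance of any of jar_a, jar_b, tall_bottle, mid_bottle from where it was at the start of the episode above 0.008 m or contact force between any of the fingers, the arm and jar_b above 0.3 N or contact force between any of the fingers, the arm and tall_bottle above 0.3 N or contact force between any of the fingers, the arm and mid_bottle above 0.3 N).
It fails at once if the rack is touched (contact force between any of the fingers, the arm and rack above 0.5 N).
It fails at once if another jar or bottle is pointed at (fingertips less than about 2 cm over the middle of its lid) ((horizontal distance between the grasp point and jar_a below 0.018 m and z of the grasp point in the frame of jar_a below 0.085 m) or (horizontal distance between the grasp point and jar_b below 0.018 m and z of the grasp point in the frame of jar_b below 0.085 m) or (horizontal distance between the grasp point and tall_bottle below 0.018 m and z of the grasp point in the frame of tall_bottle below 0.15 m) or (horizontal distance between the grasp point and mid_bottle below 0.018 m and z of the grasp point in the frame of mid_bottle below 0.125 m)).
It also fails if it takes over 58 s, if anything falls off the work surface, if the arm or the gripper's body presses on something with over 40 N, if the wrist force passes 120 N, or if a joint passes its speed limit or range.

## Working session

There is one attempt and no reset: what is moved stays moved. The work goes in short steps, Python scripts to look and compute and a tool call to move; the robot and the scene stay as the last step left them, time stands still between calls to the robot, and variables do not carry over. Pictures are saved under pics/ and viewed, at most 10 in all, crops included, and the job is handed in when it is done.

Besides the shell and the picture viewer there is one more tool, called by a JSON object that holds its "fn" and its "kwargs". jog_arm: Moves the arm, as the interface text tells. Its arguments: {"type":"object","properties":{"moves":{"type":"array"},"newtons":{"type":"number"}},"required":["moves"]}

```bash
mkdir -p pics; python3 - <<'E'
from bench import ctrl
import cv2
s=ctrl.get_state(); print({k:s[k] for k in("time","position","tool_rot","ft_force","grip_width")},ctrl.grasp_offset)
for n in("top","side"):
    im=ctrl.get_image(n); print(n,{k:im[k] for k in im if k!="pixels"})
    cv2.imwrite(f"pics/{n}0.png",im["pixels"][:,:,::-1])
E
```

```text
{'time': 0.0, 'position': array([0.18751169, 0.62178374, 0.22146162]), 'tool_rot': array([-4.58197514e-01, -3.10782624e+00,  2.99283217e-03]), 'ft_force': array([ 0.33567386, -0.22175293,  0.01764454]), 'grip_width': 0.9990785045060989} 0.0187
top {'fx': 437.54391301126003, 'fy': 437.54391301126003, 'cx': 320.76964192413595, 'cy': 242.1875890169797, 'xyz': array([ 0.37831596, -0.00147422,  0.94608961]), 'rotation': array([ 0.09842658, -0.11338127, -1.55905348])}
side {'fx': 532.419879014916, 'fy': 532.419879014916, 'cx': 321.5824747537104, 'cy': 235.75968939972617, 'xyz': array([0.33843766, 0.66305232, 0.75480446]), 'rotation': array([ 0.15222732, -1.13652331, -2.7097774 ])}
```

View pics/top0.png

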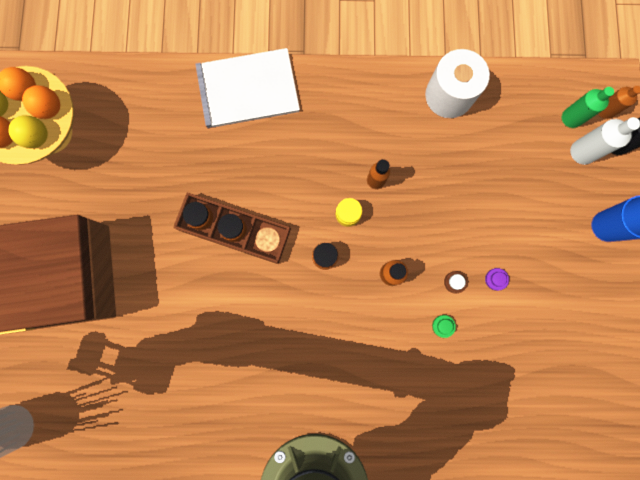

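View pics/side0.png

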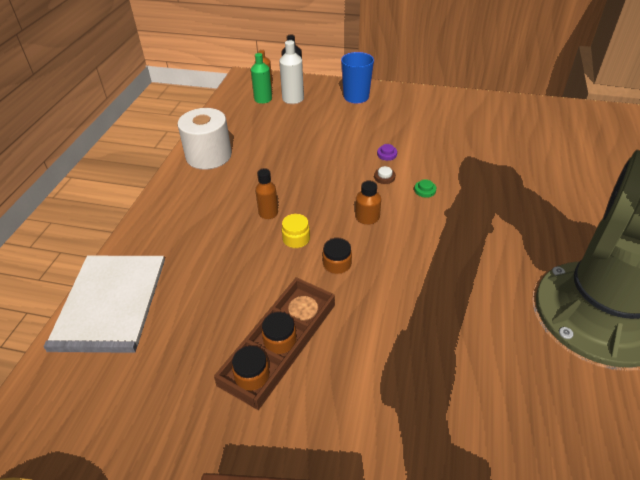

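The top view shows:
- **Round button-like things:** white cap in a dark wooden housing at (457,282), purple at (497,279) and green at (445,326). The white one is meant.
- **Squat jars:** amber with a black lid at (325,255), on the bench. The yellow one at (349,211) is the look-alike, and (196,215) and (231,227) stand in the rack.
- **Empty pocket:** the cork liner is at (267,239).
- **Bottles:** tall at (380,170) and mid at (395,271).

In the side view the same things are at cap (385,173), jar lid (337,247), cork (303,307), tall bottle (265,177) and mid bottle (369,188).

```bash
cat > h.py <<'E'
import cv2, numpy as np
from scipy.spatial.transform import Rotation as R
def ray(im,uv):
    d=np.array([(uv[0]-im["cx"])/im["fx"],-(uv[1]-im["cy"])/im["fy"],-1.])
    d=R.from_rotvec(im["rotation"]).apply(d); return im["xyz"],d/np.linalg.norm(d)
def plane(im,uv,z):
    o,d=ray(im,uv); return o+d*(z-o[2])/d[2]
def tri(a,ua,b,ub):
    (o,d),(p,e)=ray(a,ua),ray(b,ub)
    s=np.linalg.lstsq(np.c_[d,-e],p-o,rcond=None)[0]
    x,y=o+d*s[0],p+e*s[1]; return (x+y)/2,np.linalg.norm(x-y)
def blob(px,kind,seed,r=22):
    hsv=cv2.cvtColor(px,cv2.COLOR_RGB2HSV); H,S,V=cv2.split(hsv)
    m={"white":(S<50)&(V>130),"black":(V<62)&(S<130),"cork":(V>150)&(H<25)&(S<170)}[kind].astype(np.uint8)
    w=np.zeros_like(m); cv2.circle(w,seed,r,1,-1); m&=w
    c,_=cv2.findContours(m,cv2.RETR_EXTERNAL,cv2.CHAIN_APPROX_NONE)
    c=max(c,key=cv2.contourArea); e=cv2.fitEllipse(cv2.convexHull(c)); return e
E
python3 - <<'E'
from h import *; from bench import ctrl
T,S=ctrl.get_image("top"),ctrl.get_image("side")
for n,k,a,b,z,ra,rb in [("cap","white",(457,282),(385,173),.022,14,14),("loose","black",(325,254),(337,247),.045,16,17),("liner","cork",(267,239),(303,307),.010,14,17),
  ("tall","black",(381,167),(264,177),.11,11,10),("mid","black",(397,270),(369,188),.085,11,11),("rackA","black",(196,213),(250,362),.053,17,20),("rackB","black",(231,225),(279,327),.053,17,20)]:
    ea,eb=blob(T["pixels"],k,a,ra),blob(S["pixels"],k,b,rb)
    p,g=tri(T,ea[0],S,eb[0])
    print(n,np.round(ea[0],1),np.round(ea[1],1),np.round(eb[0],1),np.round(eb[1],1),"tri",p.round(4),"gap",round(g,4),"pl",plane(T,ea[0],z).round(4)[:2],plane(S,eb[0],z).round(4)[:2])
a=cv2.resize(T["pixels"][150:345,160:520],(800,433),interpolation=cv2.INTER_CUBIC); cv2.imwrite("pics/crop.png",a[:,:,::-1])
E
```

```text
cap [456.9 281.4] [15.1 16.2] [384.7 171.9] [11.4 13.7] tri [ 0.4243 -0.2999  0.0161] gap 0.0019 pl [ 0.4231 -0.2981] [ 0.4246 -0.2921]
loose [325.4 254.5] [23.2 23.6] [336.9 249.1] [21.9 26.4] tri [ 0.4766 -0.0194  0.0382] gap 0.0017 pl [ 0.4751 -0.0193] [ 0.4762 -0.0129]
liner [267.1 238.9] [24.7 25.8] [302.7 307.5] [23.9 29.4] tri [0.5122 0.1061 0.0094] gap 0.0013 pl [0.5115 0.106 ] [0.5128 0.1065]
tall [382.2 166.4] [11.9 13.3] [263.9 176. ] [12.8 14.9] tri [ 0.6486 -0.1308  0.0988] gap 0.0012 pl [ 0.6445 -0.1292] [ 0.644  -0.1174]
mid [397.6 270.9] [14.7 15.8] [368.7 188.2] [14.7 15.4] tri [ 0.4412 -0.1629  0.076 ] gap 0.0017 pl [ 0.4397 -0.1613] [ 0.4407 -0.152 ]
rackA [194.6 213.4] [24.2 25.5] [248.9 361. ] [31.  34.2] tri [0.5583 0.2534 0.0501] gap 0.0007 pl [0.5574 0.2525] [0.5578 0.2551]
rackB [229.6 225.5] [23.6 25.6] [277.8 325.6] [28.6 31.9] tri [0.5336 0.18   0.0492] gap 0.0009 pl [0.5325 0.1791] [0.533  0.1826]
```

View pics/crop.png

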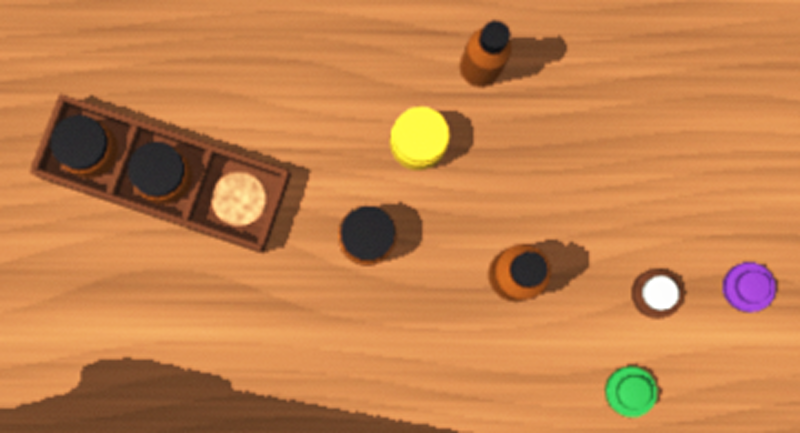

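The enlarged crop confirms the targets. The white cap in its brown housing is at (660,293), and the squat amber jar with a black lid, alone on the bench, is at (368,234). The cork is in the rack's right-hand pocket at (238,199). The yellow jar and the purple and green buttons are not meant. The measured points fit the reach and the given sizes. Next I'll plan the way there.

```bash
cat > go.py <<'E'
import sys
from h import *; from bench import ctrl
def rot(a):
    c,s=np.cos(a),np.sin(a); return R.from_matrix(np.array([[-s,c,0],[c,s,0],[0,0,-1.]]))
s=ctrl.get_state(); p=s["position"]; r=R.from_rotvec(s["tool_rot"]); 
print("t",round(s["time"],2),"p",p.round(4),"F",s["ft_force"].round(1),"q",s["joint_positions"].round(2))
w=[float(v) for v in sys.argv[1:]]
for i in range(0,len(w),4):
    t,rt=np.array(w[i:i+3]),rot(np.radians(w[i+3]))
    print("d",(r.inv().apply(t-p)/.3).round(3),"w",((r.inv()*rt).as_rotvec()/np.radians(60)).round(3)); p,r=t,rt
E
sed -i 's/x,y=o+d/x,y=o+d/' h.py
python3 go.py .30 .36 .27 50  .5 .1 .27 11  .5 -.17 .22 -19  .4235 -.298 .12 -35
python3 -c "
from bench import ctrl
print(ctrl.get_image('wrist')['tool_from_camera'].round(3))"
```

```text
t 0.2 p [0.1876 0.622  0.2219] F [-0.2 -0.3  0.6] q [-1.26  0.32 -0.07  1.45  0.02  1.37 -0.06]
d [-0.611 -0.728 -0.16 ] w [-0.001  0.     0.387]
d [-1.068 -0.235  0.   ] w [0.   0.   0.65]
d [-0.883 -0.172  0.167] w [0.  0.  0.5]
d [-0.486 -0.102  0.333] w [0.    0.    0.267]
[[ 0.     0.959  0.285  0.079]
 [ 1.    -0.001  0.001  0.001]
 [ 0.001  0.285 -0.959 -0.162]
 [ 0.     0.     0.     1.   ]]
```

{"fn": "jog_arm", "kwargs": {"moves": [-0.04,-0.05,-0.08,0,0,0.04,-1,-0.12,-0.14,-0.14,0,0,0.09,-1,-0.21,-0.25,-0.16,0,0,0.15,-1,-0.31,-0.37,-0.16,0,0,0.21,-1,-0.41,-0.49,-0.16,0,0,0.27,-1,-0.5,-0.6,-0.16,0,0,0.33,-1,-0.57,-0.68,-0.16,0,0,0.37,-1,-0.61,-0.73,-0.16,0,0,0.39,-1]}}

```text
time: 1.25
position: [0.3004, 0.3586, 0.2708]
tool_rot: [1.082, 2.949, 0.001]
ft_force: [-0.7, 0.2, -0.7]
grip_width: 0.172
grip_force: 0.0
```

```bash
python3 go.py .47 .12 .27 14  .5 -.14 .23 -15
```

```text
t 1.25 p [0.3004 0.3586 0.2708] F [-0.7  0.2 -0.7] q [-1.05 -0.09  0.11  1.81  0.01  1.42 -0.07]
d [-0.946 -0.241  0.002] w [ 0.001 -0.     0.595]
d [-0.865 -0.113  0.133] w [0.    0.    0.483]
```

{"fn": "jog_arm", "kwargs": {"moves": [-0.07,-0.02,0,0,0,0.04,-1,-0.2,-0.05,0,0,0,0.12,-1,-0.34,-0.09,0,0,0,0.21,-1,-0.48,-0.12,0,0,0,0.31,-1,-0.62,-0.16,0,0,0,0.4,-1,-0.76,-0.2,0,0,0,0.49,-1,-0.88,-0.23,0,0,0,0.56,-1,-0.95,-0.24,0,0,0,0.6,-1]}}

```text
time: 2.25
position: [0.4721, 0.1194, 0.2706]
tool_rot: [1.942, 2.469, 0.0]
ft_force: [-1.0, -0.3, -0.7]
grip_width: 0.007
grip_force: 0.0
```

{"fn": "jog_arm", "kwargs": {"moves": [-0.07,-0.01,0.01,0,0,0.03,-1,-0.18,-0.02,0.02,0,0,0.1,-1,-0.31,-0.04,0.04,0,0,0.17,-1,-0.44,-0.06,0.06,0,0,0.25,-1,-0.57,-0.08,0.08,0,0,0.32,-1,-0.7,-0.09,0.1,0,0,0.4,-1,-0.8,-0.1,0.12,0,0,0.46,-1,-0.86,-0.11,0.13,0,0,0.48,-1]}}

```text
time: 3.25
position: [0.4997, -0.1398, 0.2312]
tool_rot: [-2.496, -1.908, 0.001]
ft_force: [0.1, 0.6, -0.7]
grip_width: 0.002
grip_force: 0.0
```

```bash
python3 go.py .4235 -.298 .16 -35
```

```text
t 3.25 p [ 0.4997 -0.1398  0.2312] F [ 0.1  0.6 -0.7] q [-0.48  0.03  0.72  1.78 -0.02  1.34 -0.02]
d [-0.575 -0.107  0.237] w [-0.    0.    0.33]
```

{"fn": "jog_arm", "kwargs": {"moves": [-0.05,-0.01,0.01,0,0,0.03,-1,-0.14,-0.03,0.04,0,0,0.08,-1,-0.24,-0.05,0.08,0,0,0.14,-1,-0.34,-0.06,0.12,0,0,0.2,-1,-0.43,-0.08,0.16,0,0,0.25,-1,-0.51,-0.1,0.2,0,0,0.29,-1,-0.56,-0.11,0.23,0,0,0.32,-1,-0.575,-0.107,0.237,0,0,0.33,-1]}}

```text
time: 4.25
position: [0.4242, -0.2965, 0.1597]
tool_rot: [-2.785, -1.453, 0.001]
ft_force: [0.2, 1.3, -0.5]
grip_width: 0.006
grip_force: 0.0
```

```bash
cat > wr.py <<'E'
import sys
from h import *; from bench import ctrl
def wrist():
    s=ctrl.get_state(); im=ctrl.get_image("wrist"); M=im["tool_from_camera"]
    r=R.from_rotvec(s["tool_rot"]); im["xyz"]=s["position"]+r.apply(M[:3,3]); im["rotation"]=(r*R.from_matrix(M[:3,:3])).as_rotvec()
    return im
def px(im,P):
    q=R.from_rotvec(im["rotation"]).inv().apply(np.array(P)-im["xyz"]); return im["cx"]+im["fx"]*q[0]/-q[2], im["cy"]-im["fy"]*q[1]/-q[2]
E
python3 - <<'E'
from wr import *
im=wrist(); print(ctrl.get_state()["position"], px(im,(.4235,-.298,.022)))
cv2.imwrite("pics/w1.png",im["pixels"][:,:,::-1])
E
```

```text
[ 0.42479916 -0.29643064  0.15989503] (np.float64(322.2648681148936), np.float64(228.09866940084902))
```

View pics/w1.png

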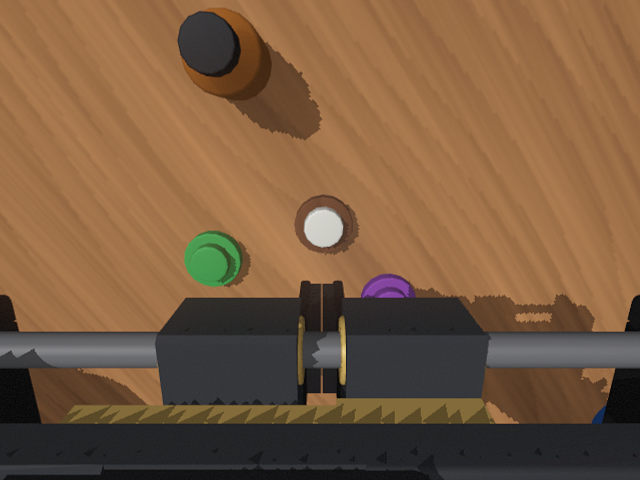

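The wrist view shows the white cap at (323,228), where the estimate predicts (322,228). The green look-alike is at (213,258), purple at (388,290) and the mid bottle at (225,50). I'll check the height with wrist and top views together.

```bash
python3 - <<'E'
from wr import *
im=wrist(); T,S=ctrl.get_image("top"),ctrl.get_image("side")
e=blob(im["pixels"],"white",(323,228),26); print(e, plane(im,e[0],.022))
for k,s in((T,(457,282)),(S,(385,173))):
    try: print(tri(im,e[0],k,blob(k["pixels"],"white",s,14)[0]))
    except Exception as x: print("hidden",x)
E
python3 go.py .4235 -.298 .04 -35
```

```text
((322.12506103515625, 227.3170928955078), (38.7846565246582, 40.3226318359375), 157.9344940185547) [ 0.42438796 -0.29742845  0.022     ]
(array([ 0.42348968, -0.29888401,  0.01805352]), np.float64(0.0012747909214096543))
(array([ 0.42441462, -0.29819751,  0.01762339]), np.float64(0.0014006270094565555))
t 4.45 p [ 0.4259 -0.2951  0.1607] F [-0.7  0.5  0.4] q [-0.29  0.1   0.9   1.88 -0.08  1.2   0.03]
d [-0.013 -0.001  0.402] w [ 0.    -0.     0.005]
```

{"fn": "jog_arm", "kwargs": {"moves": [-0.01,0,0.03,0,0,0,-1,-0.01,0,0.09,0,0,0,-1,-0.01,0,0.17,0,0,0,-1,-0.01,0,0.25,0,0,0,-1,-0.01,0,0.32,0,0,0,-1,-0.01,0,0.37,0,0,0,-1,-0.01,0,0.4,0,0,0,-1,-0.01,0,0.41,0,0,0,-1]}}

```text
time: 5.45
position: [0.4231, -0.2982, 0.037]
tool_rot: [-2.784, -1.456, 0.001]
ft_force: [0.1, -0.1, 0.7]
grip_width: 0.007
grip_force: 0.0
```

```bash
python3 go.py .424 -.298 .02 -35
```

```text
t 5.45 p [ 0.4231 -0.2982  0.037 ] F [ 0.1 -0.1  0.7] q [-0.19  0.29  0.86  2.   -0.27  0.96  0.19]
d [0.002 0.002 0.057] w [-0.     0.     0.004]
```

{"fn": "jog_arm", "kwargs": {"moves": [0,0,0.015,0,0,0,-1,0,0,0.03,0,0,0,-1,0,0,0.042,0,0,0,-1,0,0,0.05,0,0,0,-1,0,0,0.055,0,0,0,-1,0,0,0.06,0,0,0,-1,0,0,0.063,0,0,0,-1,0,0,0.065,0,0,0,-1]}}

```text
time: 6.45
position: [0.4234, -0.2982, 0.0181]
tool_rot: [-2.784, -1.456, -0.0]
ft_force: [-1.8, 0.6, 3.7]
grip_width: 0.006
grip_force: 1.9
```

{"fn": "jog_arm", "kwargs": {"moves": [0,0,0.002,0,0,0,-1,0,0,0.004,0,0,0,-1,0,0,0.006,0,0,0,-1,0,0,0.008,0,0,0,-1,0,0,0.01,0,0,0,-1,0,0,0.011,0,0,0,-1,0,0,0.012,0,0,0,-1,0,0,0.012,0,0,0,-1]}}

```text
time: 7.45
position: [0.4234, -0.2983, 0.0162]
tool_rot: [-2.782, -1.455, -0.002]
ft_force: [-5.9, 4.8, 21.2]
grip_width: 0.006
grip_force: 11.0
```

The force has jumped to 21 N, well over the spring's 5 N, so the cap is on its stop. I'll let it go straight up.

{"fn": "jog_arm", "kwargs": {"moves": [0,0,-0.02,0,0,0,-1,0,0,-0.06,0,0,0,-1,0,0,-0.14,0,0,0,-1,0,0,-0.26,0,0,0,-1,0,0,-0.4,0,0,0,-1,0,0,-0.52,0,0,0,-1,0,0,-0.6,0,0,0,-1,0,0,-0.63,0,0,0,-1]}}

```text
time: 8.45
position: [0.4239, -0.2987, 0.2048]
tool_rot: [2.782, 1.455, 0.003]
ft_force: [-0.1, -0.7, -0.8]
grip_width: 0.005
grip_force: 0.0
```

```bash
python3 - <<'E'
from wr import *
im=wrist()
e=blob(im["pixels"],"white",tuple(int(v) for v in px(im,(.424,-.298,.022))),24); print(e,plane(im,e[0],.022))
T=ctrl.get_image("top"); print(tri(im,e[0],T,blob(T["pixels"],"white",(457,282),14)[0]))
E
python3 go.py .52 -.17 .23 -18  .476 -.0185 .16 -2
```

```text
((320.8211364746094, 212.41860961914062), (34.05294418334961, 35.568363189697266), 160.73599243164062) [ 0.42425105 -0.29770018  0.022     ]
(array([ 0.42350735, -0.29873417,  0.01891326]), np.float64(0.0011280386855688975))
t 8.55 p [ 0.4236 -0.2984  0.2038] F [ 0.5 -0.7  0.1] q [-0.32  0.05  0.92  1.83 -0.04  1.28  0.  ]
d [ 0.535  0.02  -0.087] w [ 0.001 -0.    -0.28 ]
d [ 0.435 -0.296  0.233] w [ 0.     0.    -0.267]
```

{"fn": "jog_arm", "kwargs": {"moves": [0.04,0,-0.02,0,0,-0.02,-1,0.11,0,-0.05,0,0,-0.06,-1,0.2,0.01,-0.08,0,0,-0.1,-1,0.29,0.01,-0.09,0,0,-0.15,-1,0.38,0.01,-0.09,0,0,-0.2,-1,0.46,0.02,-0.09,0,0,-0.24,-1,0.52,0.02,-0.09,0,0,-0.27,-1,0.535,0.02,-0.09,0,0,-0.28,-1]}}

```text
time: 9.55
position: [0.5203, -0.1686, 0.2299]
tool_rot: [-2.539, -1.85, 0.001]
ft_force: [0.2, -0.2, -0.6]
grip_width: 0.003
grip_force: 0.0
```

```bash
python3 go.py .476 -.0185 .16 -2
```

```text
t 9.55 p [ 0.5203 -0.1686  0.2299] F [ 0.2 -0.2 -0.6] q [-0.46  0.11  0.78  1.72 -0.08  1.34  0.03]
d [ 0.431 -0.294  0.233] w [-0.001  0.    -0.264]
```

{"fn": "jog_arm", "kwargs": {"moves": [0.04,-0.02,0,0,0,-0.02,-1,0.1,-0.06,0.02,0,0,-0.06,-1,0.17,-0.11,0.05,0,0,-0.1,-1,0.25,-0.17,0.1,0,0,-0.15,-1,0.32,-0.22,0.15,0,0,-0.2,-1,0.38,-0.26,0.2,0,0,-0.23,-1,0.42,-0.29,0.23,0,0,-0.26,-1,0.43,-0.295,0.233,0,0,-0.26,-1]}}

```text
time: 10.55
position: [0.4747, -0.019, 0.1599]
tool_rot: [-2.265, -2.176, 0.001]
ft_force: [-0.1, 0.1, 0.4]
grip_width: 0.003
grip_force: 0.0
```

```bash
python3 - <<'E'
from wr import *
im=wrist(); c=px(im,(.476,-.0185,.045)); print(c)
cv2.imwrite("pics/w2.png",im["pixels"][:,:,::-1])
e=blob(im["pixels"],"black",tuple(int(v) for v in c),50); print(e,plane(im,e[0],.045))
T=ctrl.get_image("top"); print(tri(im,e[0],T,(325.4,254.5)))
E
python3 go.py .476 -.0185 .08 -2
```

```text
(np.float64(323.3819836277476), np.float64(233.64480789008138))
((323.8457946777344, 230.65420532226562), (68.51812744140625, 68.8942642211914), 101.62306213378906) [ 0.47642379 -0.01625     0.045     ]
(array([ 0.47639507, -0.01958612,  0.03296433]), np.float64(8.27880348980101e-05))
t 10.65 p [ 0.4757 -0.02    0.1607] F [-0.5  0.1  0.2] q [-0.64 -0.03  0.62  1.97  0.02  1.2  -0.07]
d [0.005 0.001 0.269] w [ 0.001  0.    -0.007]
```

View pics/w2.png

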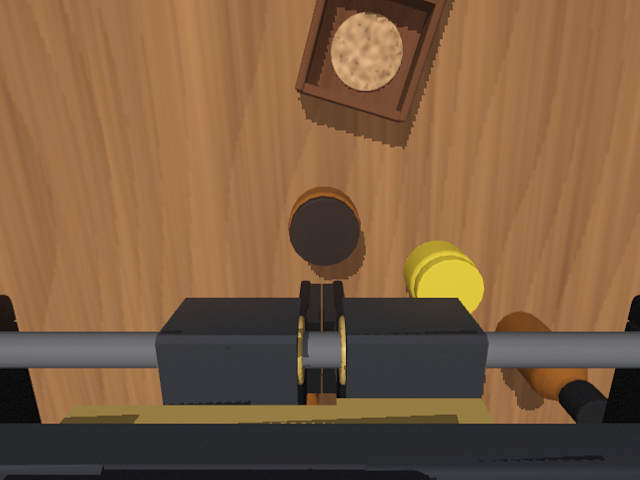

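The wrist view shows the jar's black lid at (324,231), where the estimate predicts (323,234). The yellow look-alike is at (448,280) and the cork at (367,50). I'll descend to 35 mm above the lid.

{"fn": "jog_arm", "kwargs": {"moves": [0.01,0,0.02,0,0,0,-1,0.01,0,0.06,0,0,0,-1,0.01,0,0.11,0,0,0,-1,0.01,0,0.16,0,0,0,-1,0.01,0,0.21,0,0,0,-1,0.01,0,0.24,0,0,0,-1,0.01,0,0.26,0,0,0,-1,0.01,0,0.27,0,0,0,-1]}}

```text
time: 11.65
position: [0.4756, -0.0168, 0.0792]
tool_rot: [2.267, 2.175, 0.0]
ft_force: [-0.3, -0.1, 0.4]
grip_width: 0.005
grip_force: 0.0
```

{"fn": "jog_arm", "kwargs": {"moves": [0,0,0,0,0,0,-1,0,0,0,0,0,0,-1,0,0,0,0,0,0,-1,0,0,0,0,0,0,-1,0,0,0,0,0,0,-1,0,0,0,0,0,0,-1,0,0,0,0,0,0,-1,0,0,0,0,0,0,-1]}}

```text
time: 12.65
position: [0.4755, -0.0168, 0.0794]
tool_rot: [-2.267, -2.175, -0.0]
ft_force: [-0.5, -0.1, -0.7]
grip_width: 0.007
grip_force: 0.0
```

{"fn": "jog_arm", "kwargs": {"moves": [0,0,0,0,0,0,-1,0,0,0,0,0,0,-1,0,0,0,0,0,0,-1,0,0,0,0,0,0,-1,0,0,0,0,0,0,-1,0,0,0,0,0,0,-1,0,0,0,0,0,0,-1,0,0,0,0,0,0,-1]}}

```text
time: 13.65
position: [0.4755, -0.0168, 0.0795]
tool_rot: [2.267, 2.175, 0.0]
ft_force: [0.7, 0.1, 0.3]
grip_width: 0.006
grip_force: 0.0
```

```bash
python3 go.py .476 -.0185 .16 -2  .512 .106 .16 12 .512 .106 .06 12
```

```text
t 13.65 p [ 0.4755 -0.0168  0.0795] F [0.7 0.1 0.3] q [-0.62  0.08  0.63  2.06 -0.05  1.02 -0.01]
d [-0.006  0.002 -0.268] w [ 0.    -0.    -0.006]
d [0.419 0.105 0.   ] w [ 0.     0.    -0.233]
d [0.    0.    0.333] w [0. 0. 0.]
```

{"fn": "jog_arm", "kwargs": {"moves": [0,0,-0.04,0,0,0,-1,0,0,-0.12,0,0,0,-1,0.02,0,-0.2,0,0,-0.01,-1,0.09,0.02,-0.25,0,0,-0.05,-1,0.19,0.05,-0.27,0,0,-0.11,-1,0.3,0.08,-0.27,0,0,-0.17,-1,0.38,0.1,-0.27,0,0,-0.22,-1,0.41,0.11,-0.27,0,0,-0.24,-1]}}

```text
time: 14.65
position: [0.5133, 0.1071, 0.1593]
tool_rot: [-1.97, -2.447, 0.003]
ft_force: [-0.4, -0.2, 0.8]
grip_width: 0.004
grip_force: 0.0
```

```bash
python3 - <<'E'
from wr import *
im=wrist(); c=px(im,(.512,.106,.010)); print(c)
e=blob(im["pixels"],"cork",tuple(int(v) for v in c),45); print(e,plane(im,e[0],.010))
print(tri(im,e[0],ctrl.get_image("top"),(267.1,238.9)))
cv2.imwrite("pics/w3.png",im["pixels"][:,:,::-1])
E
python3 go.py .512 .106 .06 12
```

```text
(np.float64(319.83518003633566), np.float64(223.5538289515964))
((319.9947814941406, 221.89833068847656), (62.1412239074707, 64.07615661621094), 100.27690124511719) [0.51183125 0.1073861  0.01      ]
(array([0.51203946, 0.10647123, 0.00635208]), np.float64(6.772530361473324e-05))
t 14.75 p [0.5135 0.1055 0.1597] F [-0.9 -0.4  0.3] q [-0.74  0.1   0.52  1.86 -0.05  1.2   0.01]
d [ 0.003 -0.004  0.332] w [-0.001  0.001  0.002]
```

View pics/w3.png

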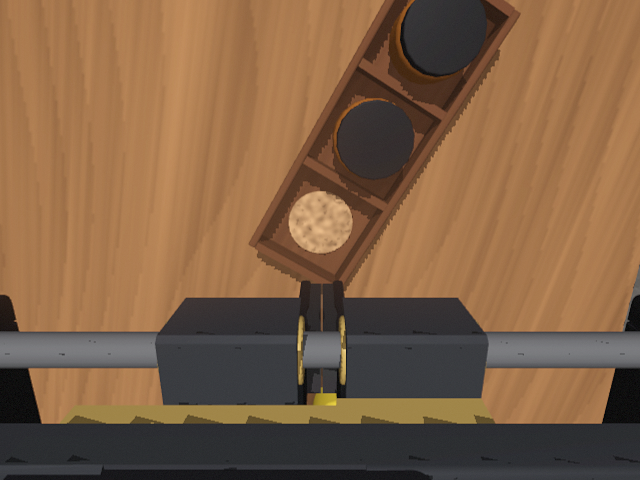

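The wrist view shows the cork at (320,222), where the estimate predicts (320,224). Jars stand in the other two pockets at (374,138) and (442,33). I'll descend to about 30 mm above the rim.

{"fn": "jog_arm", "kwargs": {"moves": [0,0,0.02,0,0,0,-1,0,0,0.07,0,0,0,-1,0,0,0.13,0,0,0,-1,0,0,0.19,0,0,0,-1,0,0,0.25,0,0,0,-1,0,0,0.3,0,0,0,-1,0,0,0.32,0,0,0,-1,0,0,0.33,0,0,0,-1]}}

```text
time: 15.75
position: [0.5137, 0.1047, 0.0612]
tool_rot: [1.977, 2.442, -0.0]
ft_force: [-1.0, -0.3, 0.3]
grip_width: 0.008
grip_force: 0.0
```

{"fn": "jog_arm", "kwargs": {"moves": [0,0,0,0,0,0,-1,0,0,0,0,0,0,-1,0,0,0,0,0,0,-1,0,0,0,0,0,0,-1,0,0,0,0,0,0,-1,0,0,0,0,0,0,-1,0,0,0,0,0,0,-1,0,0,0,0,0,0,-1]}}

```text
time: 16.75
position: [0.5136, 0.1047, 0.0615]
tool_rot: [-1.977, -2.442, -0.0]
ft_force: [0.2, 0.3, 0.1]
grip_width: 0.002
grip_force: 0.0
```

{"fn": "jog_arm", "kwargs": {"moves": [0,0,0,0,0,0,-1,0,0,0,0,0,0,-1,0,0,0,0,0,0,-1,0,0,0,0,0,0,-1,0,0,0,0,0,0,-1,0,0,0,0,0,0,-1,0,0,0,0,0,0,-1,0,0,0,0,0,0,-1]}}

```text
time: 17.75
position: [0.5136, 0.1047, 0.0615]
tool_rot: [-1.977, -2.442, -0.0]
ft_force: [-0.7, 0.3, -0.2]
grip_width: 0.005
grip_force: 0.0
```

```bash
python3 go.py .512 .106 .06 12 && python3 -c "
from bench import ctrl
print(ctrl.close_job())"
```

```text
t 17.75 p [0.5136 0.1047 0.0615] F [-0.7  0.3 -0.2] q [-0.72  0.21  0.51  1.96 -0.12  1.    0.06]
d [ 0.005 -0.004  0.005] w [ 0. -0.  0.]
the job is handed in; nothing more can be done
None
```

I handed the job in at 17.8 s with the arm still pointing at the empty pocket: button pressed to its stop and released, then a 2 s hold about 35 mm above the loose jar's lid and another about 30 mm above the rack's rim; no verdict came back.

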